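# Move a freshly glazed tile with the tile lifter and hang the lifter up

## Robot

A 6-joint arm with a two-finger parallel gripper is mounted at the origin on the work surface. World frame = base frame: x ahead of the robot, y to its left, z up, the work surface at z = 0. Lengths are in m, angles in rad, forces in N, time in s.
With the tool pointing down it reaches from about 0.275 to 0.875 m from the base axis. Payload 12.5 kg.
Tool frame: the origin (TCP) lies between the finger pads, 19 mm behind the fingertips; this is the grasp point; z points along the fingers, y is the line along which they close (so a half turn about z gives the same grasp; the last joint's range is limited). The gripper opens to 85 mm and grips with 20 to 120 N. Pads are 22 mm wide; open, the fingers measure 114 mm over their backs; the gripper's body (76 mm by 85 mm) begins 54 mm behind the grasp point. The pads swing forward as they close: fully open they stand 13 mm farther back than shut.
Start: joints at [-1.244, 0.351, 1.652, -0, 1.139, -0.085], TCP at [0.22, -0.504, 0.25] pointing down, gripper open.
Joint ranges: [-2.75, 2.75], [-0.79, 2.1], [0.01, 2.65], [-1.57, 4.71], [0.07, 3.14], [-2.87, 2.87]. Speed limits (rad/s): [2.22, 2.22, 2.79, 3.14, 3.14, 3.14].

## Interface

Orientations are given as a unit quaternion [x, y, z, w].
In Python, from cell import r, optics gives the robot as it stands. The module is installed in compiled form; this text tells all that it offers. Calls block until the motion is done:
- r.move_to(position, orientation): joint-space move of the TCP to a pose.
- r.move_linear(position, rot=None, vel=0.15): straight line of the TCP; rot=None keeps the orientation; vel is the mean speed in m/s.
- r.set_joints(angles): joint-space move.
- r.set_gripper(opening, squeeze=None): opening from 0.0 (shut) to 1.0 (fully open); squeeze is the grip in N (None keeps the last); returns when the fingers have stopped.
- r.sleep(seconds).
- r.inverse_kinematics(position, orientation): joint angles nearest the present ones, or None.
- optics.get_image(name): name is "scene" or "top" or "wrist"; returns a dict with "pixels" (384x512x3 uint8, red, green, blue), "depth" (384x512 float32, m along the optical axis (not along the pixel's ray), 0 where there is no reading), "fx", "fy", "cx", "cy" (pixels), "camera_from_world" (4x4, takes a point from world to camera coordinates); the wrist camera has in their place "mount" (4x4, takes a point from camera to tool coordinates, whose origin is the TCP and whose axes are the flange's). Camera axes: x right, y down, z forward; pixel columns grow to the right and rows downward; lengths in m; the calibration is good to about 2 mm. A picture is of the moment at which its call begins: read the wrist's pose just before it.
A pose or a line that the arm cannot do raises r.PlanningError and nothing moves.
- r.hand_in(): hands the job in; it is judged then, once.
Readings, each from a call of its own:
- r.current_t(): time.
- r.current_q(): joint angles.
- r.current_qvel(): joint speeds.
- r.current_effort(): joint torques, N m.
- r.current_tool_pos(): TCP position.
- r.current_ee_rot(): TCP orientation.
- r.current_contact_force(): force on the tool from outside, world axes, zero at the start.
- r.current_torque(): the same for the moment, N m.
- r.current_opening(): opening from 0.0 (shut) to 1.0 (fully open).
- r.current_finger_force(): force on a finger pad.
Only numpy, scipy, OpenCV 4.12 (cv2) and the standard library are available. Lean on these libraries where they do the work, as an engineer would, in place of code of your own. Each camera call takes 0.05 s, during which the arm holds its last target. There are 200 camera calls.

## Task

Pick up the tile lifter by its handle, slide its blade under the freshly glazed blue tile on the green drying rack, lift it off and lay it centred and square on the two white battens of the reddish-brown kiln bat, keeping the tile level and never touching it with the gripper. Then draw the blade out and hang the lifter by the eye at the side of its handle on the brass hook of the hanger. Leave the other things on the table where they stand.

Things in the scene. Friction and masses are not known exactly. Their poses are not given: they have to be found in the camera images.
- lifter: Tile lifter, 0.2 kg: flat aluminium blade 130 (x) x 76 (y) x 3 mm, at the start flat on the table; origin at the centre of the blade's underside, x towards the blade's front edge, z up. From the middle of its rear edge (x = -65) a flat wooden handle rises backwards at 65 degrees to the blade, along (-0.423, 0, 0.906): 126 mm long, 30 wide (y), 14 thick. A wire eye stands out of its left edge (+y).
- lifter_grip (a point): Point on the handle's centreline, 94 mm up from the blade's rear edge, 32 mm from the handle's end; lifter frame (-105, 0, 87) mm. A good place for the TCP: grip across the 14 mm thickness with the fingers pointing down along the handle (25 degrees from vertical when the blade is level), one finger above it and one below.
- lifter_eye (a point): Centre of the lifter's eye, a ring of 5 mm wire in the plane of the handle (its axis is square to the handle's broad face), inner diameter 25 mm, outer 35 mm. In the lifter's frame (-112, 32, 103) mm.
- tile: Blue glazed tile, 130 x 130 x 9 mm, about 0.27 kg; origin at the centre of its underside, z up. It starts on the battens of the drying rack.
- drying_rack: Fixed green rack, origin under its centre, open front at -x. Base 170 (x) x 190 x 10 mm; on it two wooden battens along x, 150 long, 16 wide, centred at y = +-58 (100 mm free between them), tops at z = 34. A shelf hangs over the rear half (x = -3 to 85, full width), underside at z = 130, with two cups fixed on it (to z = 197), on two posts 14 mm square at x = 76, y = +-86 mm.
- kiln_bat: Fixed reddish-brown kiln bat with two white battens, same sizes as the drying rack's (base 170 x 190 x 10 mm, battens at y = +-58 mm along x, 100 mm free between them, tops 34 mm above the table), open above; origin at the centre of its underside. The tile goes centred on the battens, its underside 34 mm above the origin, sides parallel to the bat's.
- hanger: Fixed hanger: origin under the centre of its round foot (radius 55, 12 mm high), upright post of radius 8 mm, 290 mm high; from the post's top a brass bar of 8 mm diameter reaches 166 mm out to its -x side (towards the robot), dips to its lowest point 130 mm from the post and turns up a little at its end, as a hook open towards the robot.
- hook_saddle (a point): Lowest point of the hook's centreline, 270 mm above the table, 130 mm from the post (hanger frame (-130, 0, 270) mm): the eye is to hang here.
- hook_tip (a point): End of the hook's centreline, hanger frame (-166, 0, 282) mm.
- cup: Bystander: white cup, 54 mm across, 55 mm high; origin under its centre.
- pot: Bystander: small jar with yellow cap, 48 mm across, 52 mm high.
- jar_a: Bystander: glaze jar with blue cap, 64 mm across, 95 mm high.
- jar_b: Bystander: glaze jar with orange cap, 64 mm across, 120 mm high.
- brush: Bystander: brush lying on the table, near the robot.
- bowl: Bystander: white bowl, 140 mm across, 55 mm high.
- vase: Bystander: white vase, 84 mm across, 150 mm high.
There are look-alikes about, which are no part of the job. Leave any black or turquoise look-alike of the lifter alone.

How it is judged:
On the way, in this order (a step that is already met when the one before it is completed fails the run):
1. the tile is carried on the lifter, clear of the drying rack (contact force between lifter and tile above 0.8 N and contact force between tile and drying_rack below 0.05 N and z of tile in the frame of drying_rack above 0.04 m), for 0.2 s.
2. the tile lies centred and square on the kiln bat's battens, off the lifter (x of tile in the frame of kiln_bat between -0.022 and 0.022 m and y of tile in the frame of kiln_bat between -0.014 and 0.014 m and z of tile in the frame of kiln_bat between 0.03 and 0.039 m and angle between tile's own z axis and vertical below 0.06 rad and (angle between the x axis of tile and the x axis of kiln_bat, either way round below 0.15 rad or angle between the y axis of tile and the x axis of kiln_bat, either way round below 0.15 rad) and contact force between lifter and tile below 0.05 N and contact force between tile and kiln_bat above 0.8 N), for 0.2 s.
At the end, for the whole second after the job is handed in: Tile flat on the kiln bat's battens, off the lifter, centre within 22 mm along and 14 mm across, parallel within 0.15 rad; lifter hangs by its eye on the hook (eye centre within 35 mm of the hook's lowest point, blade centre over 60 mm above the table), tile at rest, lifter nearly still (all of step 2 and distance between lifter_eye and hook_saddle below 0.035 m and contact force between lifter and hanger above 0.8 N and height (world z) of lifter above 0.06 m and linear speed of tile below 0.02 m/s and linear speed of lifter below 0.15 m/s); the robot touches nothing.
It fails at once if the gripper or arm touches the glazed tile (contact force between any of the fingers, the arm and tile above 0.3 N).
It fails at once if the tile is tipped more than 0.35 rad (20 degrees) (angle between tile's own z axis and vertical above 0.35 rad).
It fails at once if a bystander is shifted more than 30 mm (distance of any of cup, pot, jar_a, jar_b, brush, bowl, vase from where it was at the start of the episode above 0.03 m).
It also fails if it takes over 72 s, if anything falls off the work surface, if the arm or the gripper's body presses on something with over 40 N, if the wrist force passes 120 N, or if a joint passes its speed limit or range.

## Working session

There is one attempt and no reset: what is moved stays moved. The work goes in short steps, each a Python script; the robot and the scene stay as the last script left them, time stands still between calls to the robot, and variables do not carry over. Pictures are saved under pics/ and viewed, at most 10 in all, crops included, and the job is handed in when it is done.

```bash
mkdir -p pics; cat > h.py <<'E'
import numpy as np, cv2
from cell import r, optics
from scipy.spatial.transform import Rotation as R
def world(im):
    d=im["depth"]; v,u=np.indices(d.shape)
    P=np.stack([(u-im["cx"])/im["fx"]*d,(v-im["cy"])/im["fy"]*d,d],-1)
    T=np.linalg.inv(im["camera_from_world"])
    return P@T[:3,:3].T+T[:3,3]
E
python3 - <<'E'
from h import *
for n in("scene","top"):
    im=optics.get_image(n); np.savez("pics/%s0.npz"%n,**im)
    cv2.imwrite("pics/%s0.png"%n,cv2.resize(im["pixels"][:,:,::-1],(800,600),interpolation=cv2.INTER_CUBIC))
    print(n,im["fx"],np.linalg.inv(im["camera_from_world"]).round(3).tolist(),(im["depth"]>0).mean())
print(r.current_t(),r.current_ee_rot())
E
```

```text
scene 365.84455932187547 [[0.734, 0.572, -0.365, 0.942], [0.679, -0.619, 0.396, -0.502], [0.001, -0.538, -0.843, 1.215], [0.0, 0.0, 0.0, 1.0]] 0.9960428873697916
top 363.8433704377891 [[-0.019, -0.993, 0.113, 0.33], [-1.0, 0.019, -0.002, -0.01], [-0.0, -0.113, -0.994, 1.695], [0.0, 0.0, 0.0, 1.0]] 0.9957275390625
0.1 [ 9.78875713e-01  2.04455481e-01 -6.83159838e-05 -5.38927657e-04]
```

View pics/scene0.png

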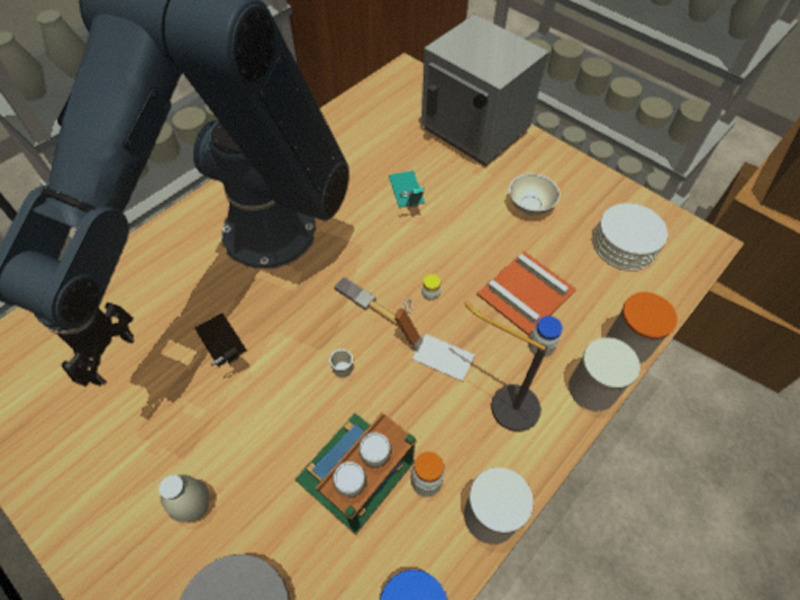

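View pics/top0.png

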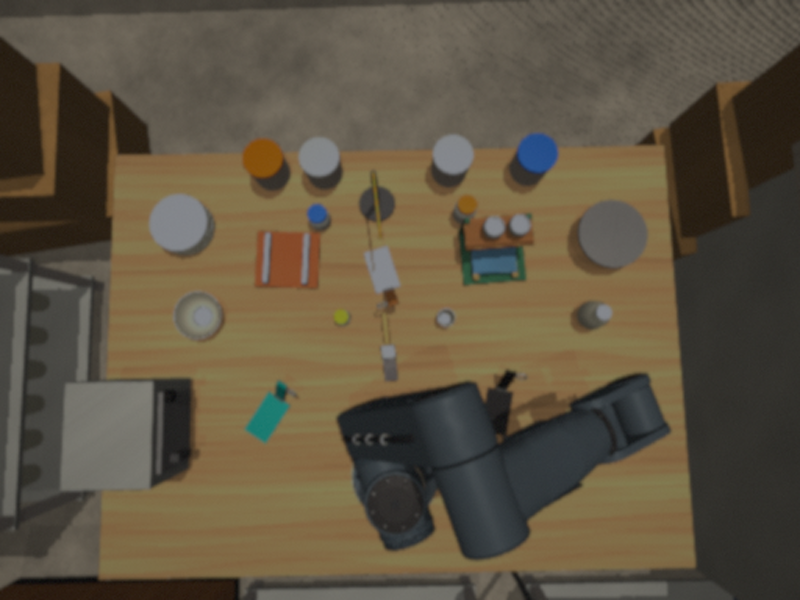

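Candidates for the lifter (scene px, 800x600):
- black look-alike at (220,340)
- turquoise look-alike at (407,190)
- grey-headed brush at (355,292)
- aluminium blade at (445,358) with a brown handle at (408,328) and an eye at (407,305)

The last one fits the description. In the top view its blade is at (382,270) and its handle at (390,297). The rack is at (493,250), the bat at (288,260) and the hanger foot at (377,203).

```bash
cat > m.py <<'E'
from h import *
def rect(P,n):
    c,s,a=cv2.minAreaRect((P[:,:2]*1000).astype(np.float32)); print(n,len(P),np.round(c,1),np.round(s,1),round(a,1),'med',np.median(P,0).round(3),'z',np.percentile(P[:,2],[2,50,98]).round(3))
for n in("top","scene"):
    im=dict(np.load("pics/%s0.npz"%n)); W=world(im); hsv=cv2.cvtColor(im["pixels"],cv2.COLOR_RGB2HSV); H,S,V=[hsv[...,i].astype(int) for i in range(3)]
    x,y,z=W[...,0],W[...,1],W[...,2]
    print(n)
    tab=(abs(z)<.004)&(x>.3)&(x<.8)&(abs(y)<.4); print('tablez',np.median(z[tab]))
    reg=lambda a,b,c,d:(x>a)&(x<b)&(y>c)&(y<d)
    L=reg(.3,.72,-.12,.12)
    rect(W[L&(S<60)&(V>110)&(z<.012)&reg(.42,.72,-.1,.1)],'blade')
    rect(W[L&(z>.02)&(z<.135)&reg(.3,.6,-.08,.1)],'handle+eye')
    B=reg(.45,.75,.13,.45)
    rect(W[B&((H<12)|(H>170))&(S>130)&(z>.004)&(z<.02)],'bat')
    rect(W[B&(S<70)&(z>.022)&(z<.045)],'batbattens')
    K=reg(.4,.8,-.5,-.13)
    rect(W[K&(H>95)&(H<125)&(S>60)&(z>.03)&(z<.06)],'tile')
    rect(W[K&(H>45)&(H<95)&(S>80)&(z>.002)&(z<.02)],'rackbase')
    rect(W[K&(z>.12)&(z<.16)],'shelf')
    F=reg(.55,.95,-.15,.2)
    rect(W[F&(z>.006)&(z<.02)&(V<100)],'foot')
    bar=F&(z>.25)&(z<.31); rect(W[bar],'bar')
    P=W[bar]; 
    if len(P): 
        P=P[P[:,0].argsort()]; print(P[::max(1,len(P)//12)].round(3).tolist())
    # handle slices
    hd=L&reg(.3,.6,-.08,.1)&(z>.02)&(z<.135)&((H<15)|(H>170))&(S>110); Q=W[hd]
    if len(Q): print('hd',Q[Q[:,2].argsort()][::max(1,len(Q)//10)].round(3).tolist())
E
python3 m.py
python3 - <<'E'
import cv2
a=cv2.imread('pics/top0.png');b=cv2.imread('pics/scene0.png')
import numpy as np
f=lambda i,u,v:cv2.resize(i[v-70:v+70,u-70:u+70],(400,400),interpolation=cv2.INTER_CUBIC)
cv2.imwrite('pics/crop.png',np.hstack([f(a,385,275),f(b,430,340)]))
E
```

```text
top
tablez 0.00012797573282430363
blade 446 [599.4  30.4] [136.5  79.1] 16.9 med [0.599 0.03  0.003] z [-0.005  0.003  0.011]
handle+eye 176 [419.8  16.5] [ 56.8 239.2] 87.4 med [0.475 0.011 0.027] z [0.02  0.027 0.119]
bat 868 [632.1 312.5] [182.6 163.2] 88.8 med [0.631 0.315 0.01 ] z [0.005 0.01  0.018]
batbattens 262 [650.4 284.3] [189.  184.9] 87.0 med [0.637 0.265 0.033] z [0.024 0.033 0.043]
tile 402 [ 611.4 -301. ] [ 68.1 130.7] 2.8 med [ 0.61  -0.302  0.043] z [0.035 0.043 0.051]
rackbase 252 [ 627.  -303.2] [144.2 180.5] 1.9 med [ 0.578 -0.285  0.011] z [0.003 0.011 0.018]
shelf 636 [ 712.9 -295.5] [158.2 197.6] 3.4 med [ 0.666 -0.258  0.141] z [0.121 0.141 0.154]
foot 331 [823.8  30.1] [148.9 359.4] 7.9 med [0.799 0.046 0.012] z [0.006 0.012 0.019]
bar 99 [721.8  35.2] [176.2  13.3] 4.5 med [0.736 0.035 0.281] z [0.268 0.281 0.296]
[[0.634, 0.026, 0.283], [0.652, 0.026, 0.275], [0.67, 0.03, 0.269], [0.685, 0.029, 0.276], [0.699, 0.029, 0.283], [0.716, 0.037, 0.281], [0.732, 0.036, 0.281], [0.748, 0.04, 0.283], [0.764, 0.036, 0.283], [0.781, 0.036, 0.281], [0.792, 0.043, 0.2
[... 1026 characters left out ...]
7.7] 87.9 med [0.811 0.036 0.012] z [0.007 0.012 0.018]
bar 202 [725.6  28.7] [175.3  17.2] 7.0 med [0.753 0.032 0.281] z [0.255 0.281 0.293]
[[0.638, 0.023, 0.284], [0.656, 0.026, 0.277], [0.675, 0.026, 0.274], [0.694, 0.027, 0.271], [0.713, 0.03, 0.277], [0.731, 0.034, 0.282], [0.748, 0.035, 0.284], [0.765, 0.035, 0.286], [0.782, 0.036, 0.289], [0.798, 0.034, 0.255], [0.803, 0.032, 0.272], [0.807, 0.032, 0.269], [0.81, 0.034, 0.279]]
hd [[0.533, 0.006, 0.025], [0.527, -0.01, 0.039], [0.525, 0.014, 0.051], [0.516, -0.014, 0.06], [0.513, 0.011, 0.069], [0.511, 0.002, 0.078], [0.507, -0.005, 0.089], [0.507, -0.005, 0.096], [0.501, -0.014, 0.108], [0.484, -0.001, 0.113], [0.491, 0.007, 0.119]]
```

View pics/crop.png

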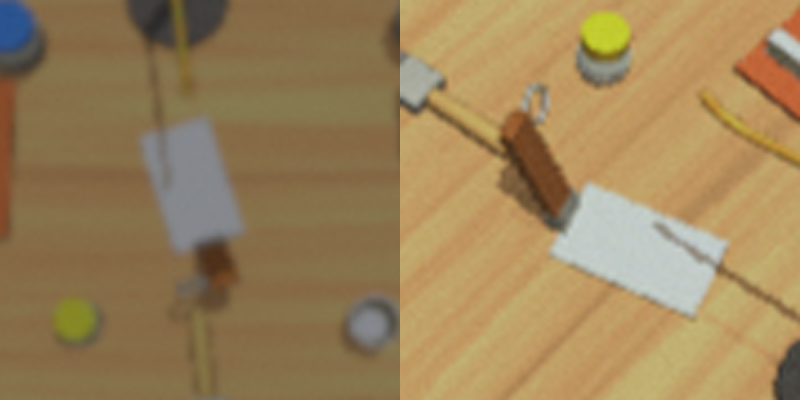

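The crop confirms the choice: an aluminium blade with a brown handle and the wire eye on its left side. The brush handle tip ends just behind it. Next I refine the poses and check the IK plan.

```bash
cat >> h.py <<'E'
def big(m):
    n,l,s,_=cv2.connectedComponentsWithStats(m.astype(np.uint8)); return l==1+s[1:,4].argmax()
def rect(P):
    c,s,a=cv2.minAreaRect((P[:,:2]*1000).astype(np.float32)); a=(a+45)%90-45; return np.round([*c,*s,a],1)
def plane(im,m,z):  # pixel mask -> rays cut with plane z
    v,u=np.nonzero(m); T=np.linalg.inv(im["camera_from_world"])
    d=np.stack([(u-im["cx"])/im["fx"],(v-im["cy"])/im["fy"],np.ones(len(u))],1)@T[:3,:3].T
    return T[:3,3]+d*((z-T[2,3])/d[:,2:])
def masks(im):
    W=world(im); hsv=cv2.cvtColor(im["pixels"],cv2.COLOR_RGB2HSV).astype(int); return W,hsv[...,0],hsv[...,1],hsv[...,2]
# lifter frame geometry
GRIP=np.array([-.105,0,.087]); EYE=np.array([-.112,.032,.103])
s,c=np.sin(np.radians(25)),np.cos(np.radians(25))
TZ=np.array([s,0,-c]); TY=np.array([c,0,s])
def tool(p,RL,flip=1,grip=GRIP):   # lifter origin+rotation -> tcp pose
    A=np.stack([flip*np.cross(TY,TZ),flip*TY,TZ],1)
    return np.asarray(p)+RL.apply(grip),(RL*R.from_matrix(A)).as_quat()
Rz=lambda d:R.from_euler('z',d,degrees=True)
E
cat > m2.py <<'E'
from h import *
for n in("top","scene"):
    im=dict(np.load("pics/%s0.npz"%n)); W,H,S,V=masks(im); x,y,z=W[...,0],W[...,1],W[...,2]; print(n)
    reg=lambda a,b,c,d:(x>a)&(x<b)&(y>c)&(y<d)
    b=big((S<60)&(V>100)&(z<.012)&reg(.52,.70,-.06,.12)); print('blade',rect(plane(im,b,.003)))
    B=reg(.5,.74,.2,.42)
    b=big(B&(z>.004)&(z<.045)&(((H<14)|(H>170))&(S>110)|(S<70))); print('bat all',rect(plane(im,b&(S>110),.010)))
    for lo,hi in((.2,.31),(.31,.42)):
        b=big(B&(S<75)&(V>110)&(z>.02)&(z<.045)&(y>lo)&(y<hi)); print('batten',rect(plane(im,b,.034)))
    K=reg(.4,.8,-.5,-.13)
    b=big(K&(H>95)&(H<125)&(S>60)&(z>.03)&(z<.06)); P=plane(im,b,.043); print('tile',rect(P),P[:,:2].min(0).round(3),P[:,:2].max(0).round(3))
    b=big(K&(H>45)&(H<95)&(S>80)&(z<.02)); print('rack',rect(plane(im,b,.01)))
    b=big((abs(z-.012)<.006)&(V<100)&reg(.74,.88,-.05,.11)); print('foot',rect(plane(im,b,.012)))
    for nm,rg in(('jar_a',reg(.65,.85,.15,.3)&(z>.085)&(z<.1)),('cup',reg(.4,.55,-.25,-.08)&(z>.045)&(z<.06)),('pot',reg(.4,.55,.08,.25)&(z>.045)&(z<.06)),('jar_b',reg(.7,.9,-.25,-.12)&(z>.1)&(z<.13))):
        print(nm,W[rg].mean(0).round(3))
q=r.current_q()
import sys
for f in(1,-1):
  for nm,p,RL in(('grasp',(.600,.030,0),Rz(16.9)),('pre rack',(.46,-.31,.02),Rz(3)),('in',(.628,-.305,.02),Rz(3)),('out',(.44,-.31,.12),Rz(3)),('mid',(.46,0,.15),Rz(0)),('prebat',(.62,.31,.12),Rz(-2)),('batout',(.45,.315,.02),Rz(-2))):
    j=r.inverse_kinematics(*tool(p,RL,f)); print(f,nm,None if j is None else np.round(j,2))
  RL=Rz(5)*R.from_euler('x',20,degrees=True)*R.from_euler('y',28,degrees=True)
  for dx in(-.07,0): j=r.inverse_kinematics(*tool(np.array([.668+dx,.029,.268])-RL.apply(EYE),RL,f)); print(f,'hang',None if j is None else np.round(j,2))
E
python3 m2.py
```

```text
top
blade [598.2  30.4 133.9  78.8  17.2]
bat all [634.2 312.9 191.1 166.5  -1.1]
batten [631.1 255.4  15.8 150.4  -2.7]
batten [635.7 371.7  18.2 146.   -4.3]
tile [ 610.4 -300.8   66.8  130.5    3.7] [ 0.577 -0.366] [ 0.646 -0.237]
rack [ 601.9 -224.6  106.9   34.7   14.3]
foot [801.   12.2  47.4 102.1  -0.9]
jar_a [0.754 0.212 0.094]
cup [ 0.449 -0.158  0.054]
pot [0.456 0.148 0.053]
jar_b [ 0.783 -0.207  0.118]
scene
blade [600.5  28.3 131.1  77.6  16.6]
bat all [638.2 309.2 191.5 168.6  -3. ]
batten [635.1 251.7  17.8 148.1  -2.7]
batten [641.1 367.1  17.8 149.5  -2.8]
tile [ 594.1 -304.5   27.   128.     2.3] [ 0.58  -0.368] [ 0.609 -0.241]
rack [ 635.3 -385.2  150.1   28.3    3.1]
foot [804.1  37.2 107.9 103.6  -4.6]
jar_a [0.756 0.208 0.094]
cup [ 0.449 -0.158  0.053]
pot [0.461 0.144 0.051]
jar_b [ 0.772 -0.223  0.119]
1 grasp [-0.19  0.42  2.16  0.88  0.26 -1.31]
1 pre rack [-1.02  0.39  2.14  0.8   0.55 -1.75]
1 in [-0.73  0.54  1.84  0.63  0.53 -1.3 ]
1 out [-1.06  0.17  2.09  0.58  0.77 -1.51]
1 mid [-0.19 -0.2   2.35  0.15  0.56 -0.3 ]
1 prebat [ 0.57  0.38  1.8  -0.41  0.64  0.89]
1 batout [ 0.81  0.38  2.15 -0.82  0.45  1.57]
1 hang [-0.2   0.51  1.47  0.33  1.33 -0.4 ]
1 hang [-0.18  0.64  1.26  0.33  1.4  -0.36]
-1 grasp [-0.19  0.42  2.16  0.88  0.26  1.83]
-1 pre rack [-1.02  0.39  2.14  0.8   0.55  1.39]
-1 in [-0.73  0.54  1.84  0.63  0.53  1.84]
-1 out [-1.06  0.17  2.09  0.58  0.77  1.63]
-1 mid [-0.19 -0.2   2.35  0.15  0.56  2.85]
-1 prebat [ 0.57  0.38  1.8  -0.41  0.64 -2.25]
-1 batout [ 0.81  0.38  2.15 -0.82  0.45 -1.57]
-1 hang [-0.2   0.51  1.47  0.33  1.33  2.74]
-1 hang [-0.18  0.64  1.26  0.33  1.4   2.79]
```

```bash
python3 - <<'E'
from h import *
L=np.array([.5994,.0293,0]);RL=Rz(16.9)
p,q=tool(L,RL); z=R.from_quat(q).apply([0,0,1])
r.move_to(p-.10*z,q); print(r.current_t())
r.move_linear(p,vel=.12); r.set_gripper(0,100); print(r.current_t(),r.current_opening(),r.current_finger_force(),r.current_contact_force())
r.move_linear(p+[0,0,.12],vel=.15)
print(r.current_t(),r.current_opening(),r.current_contact_force(),r.current_tool_pos()-p)
for n in("scene","top"):
    im=optics.get_image(n); np.savez("pics/%s1.npz"%n,**im)
    W,H,S,V=masks(im); x,y,zz=W[...,0],W[...,1],W[...,2]
    b=big((S<70)&(V>90)&(abs(zz-.123)<.02)&(x>.5)&(x<.72)&(abs(y)<.13)); P=W[b]
    print(n,rect(plane(im,b,.123)),P[:,2].mean(),'slopes',np.linalg.lstsq(np.c_[P[:,:2]-P[:,:2].mean(0),np.ones(len(P))],P[:,2],rcond=None)[0])
cv2.imwrite("pics/s1.png",cv2.resize(np.load("pics/scene1.npz")["pixels"][120:320,150:420,::-1],(800,592)))
E
```

```text
2.0833
3.725 0.1539632719276967 97.43512272834778 [ 0.30838985 -0.07447906  5.92279524]
4.675 0.14889434131045473 [ 0.30475773 -0.30063081 -2.38889913] [-5.71741958e-04  9.89981325e-05  1.18872785e-01]
scene [597.4  25.5 137.9  77.   16.5] 0.12126223421955487 slopes [-0.0156954  -0.01077379  0.12126223]
top [598.   30.4 129.3  76.   17.2] 0.12108408177540667 slopes [-0.00233099  0.0041816   0.12108408]
```

View pics/s1.png

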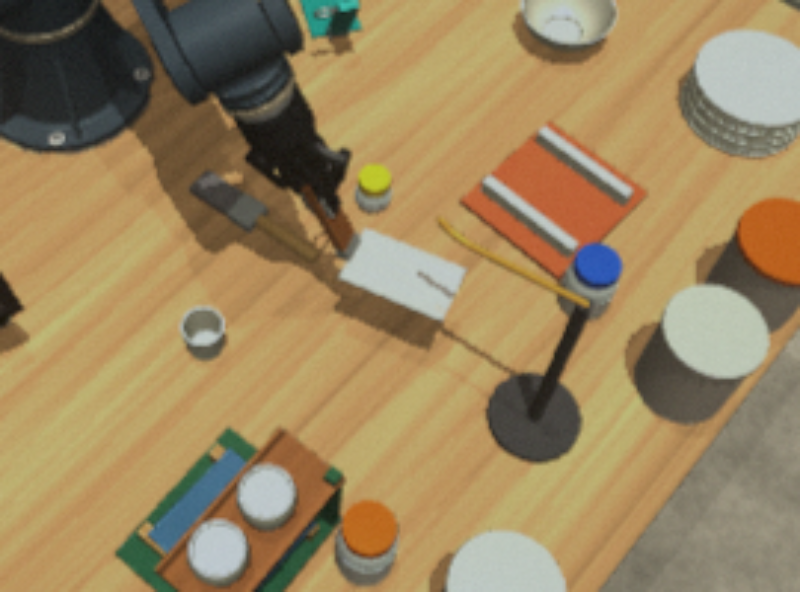

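The lifter is held and its blade is level (scene blade centre near (400,275) in this crop), with the tile undisturbed at (197,500). Next is the pre-insertion pose.

```bash
python3 - <<'E'
from h import *
RL=Rz(3); d=RL.apply([1,0,0])
T=np.array([.630,-.3025,.020]); pre=T-.17*d; pre[2]=.020
p,q=tool(pre+[0,0,.10],RL); r.move_linear(p,rot=q,vel=.25)
p,q=tool(pre,RL); r.move_linear(p,rot=q,vel=.15)
print(r.current_t(),r.current_tool_pos()-p,pre)
for n in("scene","top"):
    im=optics.get_image(n); np.savez("pics/%s2.npz"%n,**im)
    W,H,S,V=masks(im); x,y,zz=W[...,0],W[...,1],W[...,2]
    b=big((S<80)&(V>80)&(abs(zz-.022)<.012)&(x>.36)&(x<.555)&(abs(y+.31)<.08)); P=W[b]
    print(n,rect(plane(im,b,.022)),P[:,2].mean())
    b=big((H>95)&(H<125)&(S>60)&(zz>.03)&(zz<.06)&(x>.5)&(x<.8)&(abs(y+.3)<.1)); print('tile',rect(plane(im,b,.043)))
im=np.load("pics/top2.npz")["pixels"][120:260,230:410,::-1]; cv2.imwrite("pics/t2.png",cv2.resize(im,(720,560)))
E
```

```text
7.125 [ 2.59693456e-04 -6.63318611e-05  4.21207238e-04] [ 0.46023298 -0.31139711  0.02      ]
scene [ 459.4 -312.8  137.    76.4    2.9] 0.022921657330882205
tile [ 594.1 -304.5   27.   128.     2.3]
top [ 460.8 -310.4  129.9   80.8    3.7] 0.023425010780832745
tile [ 610.4 -300.8   66.8  130.5    3.7]
```

View pics/t2.png

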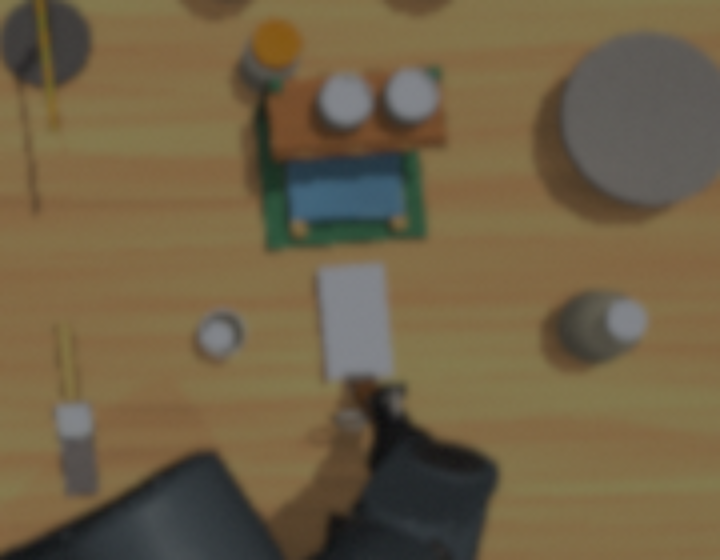

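The blade (355,322) points at the gap between the battens (300,228) and (398,222), so I insert, lift and draw back.

```bash
python3 - <<'E'
from h import *
RL=Rz(3); d=RL.apply([1,0,0])
T=np.array([.630,-.3025,.020])
def go(L,v):
    p,q=tool(L,RL); r.move_linear(p,rot=q,vel=v); print(round(r.current_t(),2),r.current_contact_force().round(2),(r.current_tool_pos()-p).round(4))
go(T-.05*d,.10); go(T,.06)
if np.abs(r.current_contact_force()[:2]).max()<3:
    go(T+[0,0,.009],.05); go(T+[0,0,.035],.05)
    B=T-.19*d; B[2]=.055; go(B,.10); B[2]=.12; go(B,.12)
    for n in("scene","top"):
        im=optics.get_image(n); np.savez("pics/%s3.npz"%n,**im)
        W,H,S,V=masks(im); x,y,zz=W[...,0],W[...,1],W[...,2]
        b=big((H>95)&(H<125)&(S>60)&(abs(zz-.132)<.02)&(x>.3)&(x<.65)&(abs(y+.3)<.15)); P=W[b]
        print(n,rect(plane(im,b,.132)),P[:,2].mean(),'slopes',np.linalg.lstsq(np.c_[P[:,:2]-P[:,:2].mean(0),np.ones(len(P))],P[:,2],rcond=None)[0][:2],B)
E
```

```text
8.57 [ 0.25  0.67 -2.38] [-0.0004 -0.     -0.0001]
9.56 [ 0.48  0.04 -2.26] [-0.0003  0.0001 -0.0001]
9.89 [ 0.01 -0.19 -2.87] [ 0.0001 -0.0002  0.0006]
10.56 [ 0.19 -0.45 -5.71] [-0.0001  0.0001 -0.0001]
12.61 [ 1.11 -0.75 -4.38] [ 0.0003  0.     -0.    ]
13.3 [ 0.36  0.71 -4.6 ] [-0.0002  0.0004 -0.0006]
scene [ 455.7 -313.7  130.   127.8    1.5] 0.1303266817510572 slopes [ 0.00506534 -0.00130771] [ 0.44026039 -0.31244383  0.12      ]
top [ 450.7 -309.4  124.2  126.2    1.5] 0.13051996187748563 slopes [-0.00634257  0.00403585] [ 0.44026039 -0.31244383  0.12      ]
```

The tile rides level on the blade (12.9 mm forward of the blade centre, yaw −1.5°). Now the carry to just above the bat, and a measurement there.

```bash
python3 - <<'E'
from h import *
def go(L,y,v):
    p,q=tool(L,Rz(y)); r.move_linear(p,rot=q,vel=v); print(round(r.current_t(),2),r.current_contact_force().round(2),(r.current_tool_pos()-p).round(4))
go([.50,0,.15],0,.2); go([.50,.311,.14],-2,.2); L=np.array([.6228,.3117,.09]); go(L,-2,.12)
for n in("scene","top"):
    im=optics.get_image(n); np.savez("pics/%s4.npz"%n,**im)
    W,H,S,V=masks(im); x,y,zz=W[...,0],W[...,1],W[...,2]
    b=big((H>95)&(H<125)&(S>60)&(abs(zz-.102)<.02)&(x>.5)&(x<.75)&(abs(y-.31)<.11)); P=W[b]
    print(n,rect(plane(im,b,.102)),P[:,2].mean(),'slopes',np.linalg.lstsq(np.c_[P[:,:2]-P[:,:2].mean(0),np.ones(len(P))],P[:,2],rcond=None)[0][:2])
E
```

```text
15.18 [-0.53 -0.67 -3.92] [-0.0004 -0.0001 -0.0001]
16.9 [-0.08  0.02 -4.03] [ 0.     -0.0007 -0.    ]
18.16 [-0.2   0.57 -4.64] [-0.0004  0.0001  0.0003]
scene [637.6 306.8 128.6 129.8  -3.5] 0.10058851915604022 slopes [ 0.00446168 -0.0060917 ]
top [631.7 309.6 124.1 125.5  -3.5] 0.1013300470998767 slopes [ 0.00311322 -0.00355272]
```

```bash
python3 - <<'E'
from h import *
def go(L,y,v):
    p,q=tool(L,Rz(y)); r.move_linear(p,rot=q,vel=v); print(round(r.current_t(),2),r.current_contact_force().round(2),(r.current_tool_pos()-p).round(4))
L=np.array([.6238,.3147,.045]); go(L,-2,.08); L[2]=.029; go(L,-2,.03); L[2]=.021; go(L,-2,.04)
d=Rz(-2).apply([1,0,0]); go(L-.17*d,-2,.10); L=L-.17*d; L[2]=.12; go(L,-2,.15)
for n in("scene","top"):
    im=optics.get_image(n); np.savez("pics/%s5.npz"%n,**im)
    W,H,S,V=masks(im); x,y,zz=W[...,0],W[...,1],W[...,2]
    b=big((H>95)&(H<125)&(S>60)&(abs(zz-.043)<.02)&(x>.5)&(x<.75)&(abs(y-.31)<.11)); P=W[b]
    print(n,rect(plane(im,b,.043)),P[:,2].mean(),'slopes',np.linalg.lstsq(np.c_[P[:,:2]-P[:,:2].mean(0),np.ones(len(P))],P[:,2],rcond=None)[0][:2])
    b=big((S<80)&(V>80)&(abs(zz-.122)<.012)&(x>.36)&(x<.555)&(abs(y-.32)<.08)); print(' blade',rect(plane(im,b,.123)),L)
im=np.load("pics/scene5.npz")["pixels"][80:290,210:500,::-1]; cv2.imwrite("pics/s5.png",cv2.resize(im,(800,580)))
E
```

```text
18.98 [ 0.58  0.3  -4.46] [0.0002 0.0001 0.0001]
19.66 [ 0.2  -0.08 -1.09] [0.0002 0.0001 0.0003]
20.01 [-0.59 -0.36 -1.36] [-0.0001 -0.0001 -0.0004]
21.86 [ 0.55 -0.74 -2.96] [ 0.0003 -0.      0.    ]
22.67 [ 0.11 -0.71 -2.86] [-0.0003 -0.0004 -0.0009]
scene [639.3 309.8 129.1 129.   -3.5] 0.04224206885933531 slopes [ 0.00138244 -0.00484623]
 blade [453.7 316.5  77.1 135.3  -2.2] [0.45390356 0.32063291 0.12      ]
top [633.5 311.5 125.4 122.9  -3.6] 0.04282471227805792 slopes [-0.00640672 -0.00185472]
 blade [451.9 319.6  77.  125.7  -1.1] [0.45390356 0.32063291 0.12      ]
```

View pics/s5.png

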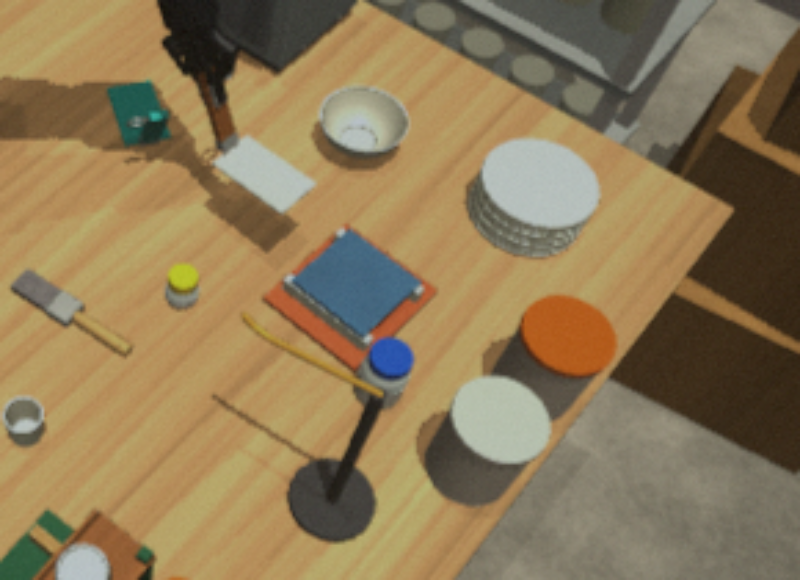

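The tile lies square and centred on the battens (355,283), the blade is out at (265,175), and the hook runs from its tip (245,318) to the post (380,393). Now the approach pose in front of the hook, with the handle near its natural hanging attitude.

```bash
cat >> h.py <<'E'
HY=5.0; SAD=np.array([.6725,.0277,.270])
HR=Rz(HY); HX=HR.apply([1,0,0])
RH=HR*R.from_euler('x',20,degrees=True)*R.from_euler('y',33,degrees=True)
def eye_to(P,v):   # eye centre to world point
    p,q=tool(np.asarray(P)-RH.apply(EYE),RH); r.move_linear(p,rot=q,vel=v); print(round(r.current_t(),2),r.current_contact_force().round(2),(r.current_tool_pos()-p).round(4))
E
python3 - <<'E'
from h import *
P=SAD-.036*HX+[0,0,.012]-.035*HX
eye_to(P-.06*HX,.2); eye_to(P,.1); print('eye cmd',P)
out=[]
for n in("scene","top","wrist"):
    im=optics.get_image(n); np.savez("pics/%s6.npz"%n,**im)
    i=im["pixels"][:,:,::-1]
    if n!="wrist":
        C=im["camera_from_world"]; c=C[:3,:3]@(P+.02*HX)+C[:3,3]; u=int(im["fx"]*c[0]/c[2]+im["cx"]); v=int(im["fy"]*c[1]/c[2]+im["cy"]); print(n,u,v); i=i[v-25:v+25,u-25:u+25]; i=cv2.resize(i,(300,300),interpolation=cv2.INTER_CUBIC)
    else: i=cv2.resize(i,(400,300))
    out.append(i[:300])
cv2.imwrite("pics/h6.png",np.vstack([np.hstack(out[:2]),np.pad(out[2],((0,0),(0,200),(0,0)))]))
E
```

```text
25.23 [ 0.04 -0.02 -2.61] [-0.0002  0.0004  0.0001]
25.98 [-0.02 -0.64 -1.87] [-0.0004  0.0001 -0.0001]
eye cmd [0.60177018 0.02151194 0.282     ]
scene 293 191
top 243 155
```

View pics/h6.png

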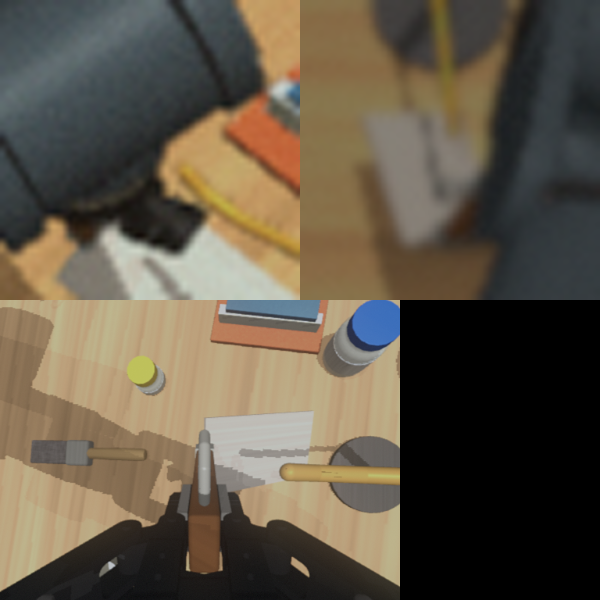

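The wrist view shows the eye edge-on at (205,465) and the hook tip at (287,472). I'll measure both there using depth, in the tool frame.

```bash
python3 - <<'E'
from h import *
im=dict(np.load("pics/wrist6.npz")); d=im["depth"]; M=im["mount"]; v,u=np.indices(d.shape)
Pc=np.stack([(u-im["cx"])/im["fx"]*d,(v-im["cy"])/im["fy"]*d,d],-1); Pt=Pc@M[:3,:3].T+M[:3,3]
q=R.from_quat(r.current_ee_rot()); W=q.apply(Pt.reshape(-1,3)).reshape(Pt.shape)+r.current_tool_pos()
toH=lambda P:(HR.inv().apply(P-SAD))   # hanger-aligned, origin saddle
print('mount',M.round(3).tolist())
P0=SAD-.071*HX+[0,0,.012]
print('expected eye in tool',q.inv().apply(P0-r.current_tool_pos()).round(4))
hsv=cv2.cvtColor(im["pixels"],cv2.COLOR_RGB2HSV)
hk=(W[...,2]>.24)&(d>0)&(u>345)&(v>190)&(v<250)
Hp=toH(W[hk])*1000
for a in range(-44,60,8):
    s=Hp[(Hp[:,0]>a)&(Hp[:,0]<a+8)]
    if len(s)>5: print('hook x',a+4,'y',s[:,1].min().round(1),s[:,1].max().round(1),'ztop',np.percentile(s[:,2],95).round(1),len(s))
rg=(u>248)&(u<276)&(v>160)&(v<265)&(hsv[...,1]<60)&(d>0)&(W[...,2]>.2)
Rp=toH(W[rg])*1000; print('ring n',len(Rp)); o=np.argsort(Rp[:,1]); print(Rp[o][::max(1,len(o)//14)].round(1).tolist())
print('ring cols/rows',u[rg].min(),u[rg].max(),v[rg].min(),v[rg].max())
print('expected eye',toH(P0)*1000)
E
```

```text
mount [[0.001, -0.959, -0.283, 0.072], [1.0, 0.001, -0.001, -0.0], [0.001, -0.283, 0.959, -0.124], [0.0, 0.0, 0.0, 1.0]]
expected eye in tool [ 0.0319  0.0008 -0.0173]
hook x -40 y -2.2 4.9 ztop 16.3 177
hook x -32 y -2.5 5.4 ztop 16.4 514
hook x -24 y -2.5 5.4 ztop 12.0 437
hook x -16 y -2.4 5.5 ztop 7.3 497
hook x -8 y -2.5 5.5 ztop 6.2 505
hook x 0 y -2.3 5.6 ztop 5.2 532
hook x 8 y -2.3 5.8 ztop 6.1 610
hook x 16 y -2.1 5.7 ztop 6.3 116
ring n 1523
[[-72.1, -16.0, 11.2], [-70.9, -11.8, 21.5], [-70.4, -9.0, 26.5], [-68.0, -6.8, 25.9], [-69.0, -4.7, 26.2], [-68.6, -2.7, 28.1], [-71.0, -0.7, 29.1], [-69.6, 1.2, 29.0], [-71.9, 3.2, 28.9], [-69.5, 5.2, 28.6], [-71.6, 7.3, 28.0], [-69.0, 9.3, 27.2], [-71.8, 11.5, 26.0], [-69.8, 14.2, 22.5], [-72.8, 17.4, 18.3]]
ring cols/rows 253 275 166 263
expected eye [-7.10000000e+01  1.92514355e-15  1.20000000e+01]
```

Measured in one frame, the hook is within about 1 mm of the planned line (y +1, z +1). Threading the eye on.

```bash
python3 - <<'E'
from h import *
O=SAD+HR.apply([0,.001,.001])
E=lambda x,z:O+x*HX+[0,0,z]
eye_to(E(-.040,.012),.06); eye_to(E(-.030,.010),.05); eye_to(E(-.015,.003),.05); eye_to(E(0,0),.05)
f0=r.current_contact_force()
for k in range(1,13):
    eye_to(E(0,-.001*k-.003),.03)
    if r.current_contact_force()[2]-f0[2]>2.2: break
im=optics.get_image("wrist"); i=cv2.resize(im["pixels"][:,:,::-1],(400,300))
s=optics.get_image("scene")["pixels"][150:240,230:350,::-1]
cv2.imwrite("pics/h7.png",np.hstack([i,cv2.resize(s,(400,300),interpolation=cv2.INTER_CUBIC)]))
E
```

```text
26.79 [ 0.62 -0.97 -2.31] [-0.0002 -0.     -0.0001]
27.14 [-0.43 -0.66 -2.32] [ 0.0001  0.     -0.0002]
27.62 [ 0.75  0.82 -1.49] [ 0.      0.0001 -0.0003]
28.08 [-0.48 -0.48 -1.39] [ 0.0001  0.     -0.0003]
28.37 [ 0.07 -0.17 -3.23] [-0.0002 -0.     -0.0002]
28.62 [-0.03  0.85 -1.64] [-0. -0.  0.]
28.87 [ 0.09 -0.36 -1.23] [-0.     -0.     -0.0001]
29.12 [-0.24 -0.63 -3.13] [-0.     -0.     -0.0001]
29.37 [ 0.95  1.05 -1.29] [-0.      0.     -0.0001]
29.62 [ 0.2  -0.16  1.27] [ 0.0001 -0.      0.0003]
```

View pics/h7.png

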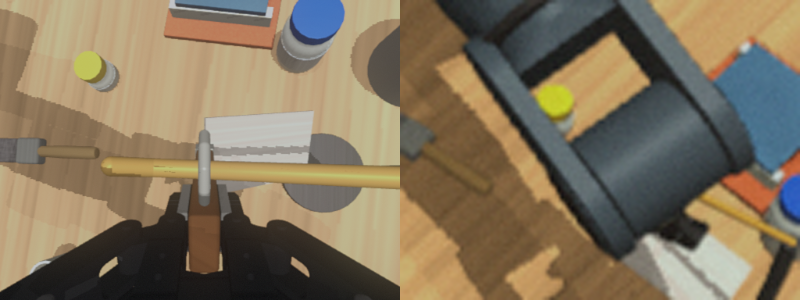

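The ring is on the bar ((203,165) left half, tip at (105,165)) and the hook carries the load. Releasing and backing off along the handle.

```bash
python3 - <<'E'
from h import *
r.set_gripper(.5); print(r.current_t(),r.current_opening())
z=R.from_quat(r.current_ee_rot()).apply([0,0,1]); p=r.current_tool_pos()
r.move_linear(p-.10*z,vel=.15); print(r.current_t(),r.current_contact_force())
p=r.current_tool_pos(); r.move_linear(p+[-.12,-.10,.03],vel=.2); r.sleep(1.5); print(r.current_t(),r.current_contact_force())
for n in("scene","top"):
    im=optics.get_image(n); np.savez("pics/%s8.npz"%n,**im)
    W,H,S,V=masks(im); x,y,zz=W[...,0],W[...,1],W[...,2]
    b=big((H>95)&(H<125)&(S>60)&(abs(zz-.043)<.02)&(x>.5)&(x<.75)&(abs(y-.31)<.11)); print(n,'tile',rect(plane(im,b,.043)))
a=[np.load("pics/%s8.npz"%n)["pixels"][y:y+150,x:x+200,::-1] for n,x,y in(("scene",230,150),("top",150,80))]
cv2.imwrite("pics/f8.png",np.hstack([cv2.resize(i,(400,300),interpolation=cv2.INTER_CUBIC) for i in a]))
E
```

```text
30.1083 0.4986408200125647
30.925 [0.05276241 0.57759537 0.00646334]
33.3667 [ 0.70916983  0.11967398 -0.29493937]
scene tile [639.  309.6 129.1 129.1  -3.9]
top tile [633.3 311.6 125.2 123.1  -3.9]
```

View pics/f8.png

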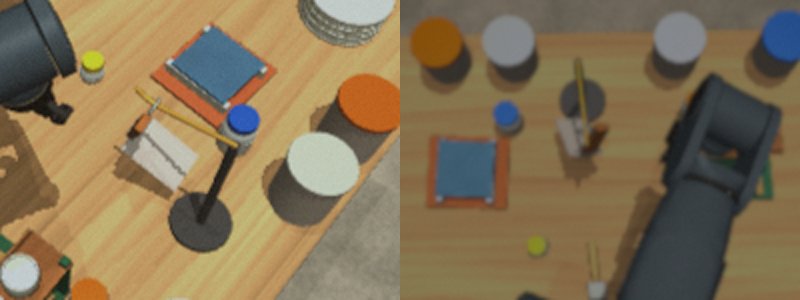

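The lifter hangs by its eye near the saddle (155,105), with the robot clear of everything and the tile undisturbed at (215,65). Let it settle, check it is still, and hand in.

```bash
python3 - <<'E'
from h import *
r.sleep(8)
f=[]
for k in range(5):
    im=optics.get_image("scene"); W,H,S,V=masks(im); m=(S<70)&(V>90)&(W[...,2]>.05)&(W[...,2]<.25)&(W[...,0]>.6)&(W[...,0]<.8)&(abs(W[...,1]-.03)<.1)
    f.append(W[m].mean(0)); r.sleep(.23)
print(r.current_t(),np.round(f,4).tolist())
if np.ptp(f,0).max()<.01: print(r.hand_in())
E
```

```text
42.8833 [[0.6936, 0.043, 0.1086], [0.6935, 0.0432, 0.1087], [0.6935, 0.0432, 0.1087], [0.6936, 0.043, 0.109], [0.6936, 0.0432, 0.1087]]
the job is handed in; nothing more can be done
None
```

I handed the job in at about 43 s: the tile lies centred and square on the kiln bat's battens, and the lifter hangs still by its eye on the brass hook. No verdict came back from the judging.

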